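# Sort bearing balls with a slotted scoop

### The job

Using the slotted scoop, scoop the three large bearing balls out of the black tray, letting the undersized ones fall back through the slots into the tray, and tip the large balls into the round aluminium dish from close above it. Do not touch any ball with the gripper and leave the other things on the counter alone. Finish with the three large balls in the dish, all four small balls in the tray, and the scoop set down flat on the bare counter.

Things in the scene. Friction and masses are not known exactly. Their poses are not given: they have to be found in the camera images.
- scoop_grip (a point): Slotted dark steel scoop (about 200 g) standing on its flat bed. Point: centre of its upright black grip, 26 x 26 mm (faces square to scoop x, y), 46 mm tall, 80 mm above the bed's underside. +x: where the open tips point; z up. A stem joins the grip to a back plate at x=-15..-12 mm, y=-46..46, 30 mm high; side plates 18 mm high at y=+-46 run from there to x=56.
- scoop_tip (a point): Underside of the scoop's middle bar at its free tip: 83 mm ahead of the grip centre (scoop x) and 80 mm below it. The bed is five parallel bars, 4 mm thick, 96 mm long, 22 mm apart (18 mm slots, open at the tips), running along scoop x from the back plate to the tips; 92 mm wide overall.
- tray: Black plastic tray, fixed, 220 x 112 mm outside, 34 mm high, floor and walls 5 mm; inside 210 mm along its x, 102 mm along its y: the scoop fits in lengthways with 5 mm each side. Origin: centre of its underside, at counter level; x along its length, away from the robot. At first all balls lie in the far (+x) half, none nearer than 20 mm past the middle; the near half is empty.
- dish: Round aluminium parts dish, held fast to the counter by its magnetic foot, 150 mm outside diameter, 142 mm inside, rim 42 mm high, floor 5 mm thick. Origin: centre of its underside.
- rocker_panel: Green plastic rocker switch panel, bystander, fixed, 130 x 70 x 38 mm. Origin: centre of its underside.
- pulse_sensor: Dull aluminium pulse sensor standing upright, bystander, 40 mm diameter foot, 58 mm tall. Origin: centre of its underside.
- fuse_holder: Cream ceramic fuse holder, bystander, 36 x 70 x 34 mm. Origin: centre of its underside.
- roller_bearing: Squat steel roller bearing lying flat, bystander, 62 mm diameter, 21 mm high. Origin: centre of its underside.
- keeper1_center (a point): Centre of one of the three large polished steel balls (keepers), 24 mm diameter, 57 g; rolls freely.
- keeper2_center (a point): Centre of one of the three large polished steel balls (keepers), 24 mm diameter, 57 g; rolls freely.
- keeper3_center (a point): Centre of one of the three large polished steel balls (keepers), 24 mm diameter, 57 g; rolls freely.
- small1_center (a point): Centre of one of the four undersized polished steel balls, 14 mm diameter, 11 g; rolls freely and falls through the scoop's slots.
- small2_center (a point): Centre of one of the four undersized polished steel balls, 14 mm diameter, 11 g; rolls freely and falls through the scoop's slots.
- small3_center (a point): Centre of one of the four undersized polished steel balls, 14 mm diameter, 11 g; rolls freely and falls through the scoop's slots.
- small4_center (a point): Centre of one of the four undersized polished steel balls, 14 mm diameter, 11 g; rolls freely and falls through the scoop's slots.

How it is judged:
On the way:
1. at least one large ball rides on the scoop, clear above the tray (((height (world z) of keeper1_center above 0.055 m and x of keeper1_center in the frame of scoop_grip between -0.012 and 0.09 m and y of keeper1_center in the frame of scoop_grip between -0.05 and 0.05 m and z of keeper1_center in the frame of scoop_grip between -0.085 and -0.03 m) or (height (world z) of keeper2_center above 0.055 m and x of keeper2_center in the frame of scoop_grip between -0.012 and 0.09 m and y of keeper2_center in the frame of scoop_grip between -0.05 and 0.05 m and z of keeper2_center in the frame of scoop_grip between -0.085 and -0.03 m) or (height (world z) of keeper3_center above 0.055 m and x of keeper3_center in the frame of scoop_grip between -0.012 and 0.09 m and y of keeper3_center in the frame of scoop_grip between -0.05 and 0.05 m and z of keeper3_center in the frame of scoop_grip between -0.085 and -0.03 m))), for 0.3 s.
At the end, for the whole second after the job is handed in: Three large balls inside the dish (centres within 72 mm of its axis, below 50 mm); four small balls inside the tray walls, below 30 mm; the scoop flat on the counter (tilt under 0.1 rad, grip centre 74 to 88 mm high), its grip over 95 mm from the tray centre and over 80 mm from the dish centre (horizontal distance between each of keeper1_center, keeper2_center, keeper3_center and dish below 0.072 m and height (world z) of each of keeper1_center, keeper2_center, keeper3_center below 0.05 m and x of small1_center in the frame of tray between -0.108 and 0.108 m and y of small1_center in the frame of tray between -0.054 and 0.054 m and height (world z) of each of small1_center, small2_center, small3_center, small4_center below 0.03 m and x of small2_center in the frame of tray between -0.108 and 0.108 m and y of small2_center in the frame of tray between -0.054 and 0.054 m and x of small3_center in the frame of tray between -0.108 and 0.108 m and y of small3_center in the frame of tray between -0.054 and 0.054 m and x of small4_center in the frame of tray between -0.108 and 0.108 m and y of small4_center in the frame of tray between -0.054 and 0.054 m and angle between scoop_grip's own z axis and vertical below 0.1 rad and height (world z) of scoop_grip between 0.074 and 0.088 m and horizontal distance between scoop_grip and tray above 0.095 m and horizontal distance between scoop_grip and dish above 0.08 m); the robot touches nothing.
It fails at once if a finger touches a ball (contact force between the fingers and keeper1 above 0.3 N or contact force between the fingers and keeper2 above 0.3 N or contact force between the fingers and keeper3 above 0.3 N or contact force between the fingers and small1 above 0.3 N or contact force between the fingers and small2 above 0.3 N or contact force between the fingers and small3 above 0.3 N or contact force between the fingers and small4 above 0.3 N).
It fails at once if a large ball is dropped from high or thrown (faster than 1.7 m/s) (linear speed of any of keeper1, keeper2, keeper3 above 1.7 m/s).
It fails at once if a bystander is moved by more than 15 mm (distance of any of pulse_sensor, fuse_holder, roller_bearing from where it was at the start of the episode above 0.015 m).
It fails at once if the rocker panel is struck (contact force between rocker_panel and anything else above 5 N).
It also fails if it takes over 56 s, if anything falls off the work surface, if the arm or the gripper's body presses on something with over 40 N, if the wrist force passes 120 N, or if a joint passes its speed limit or range.

### The arm

A 6-joint arm with a two-finger parallel gripper is mounted at the origin on the work surface. World frame = base frame: x ahead of the robot, y to its left, z up, the work surface at z = 0. Lengths are in m, angles in rad, forces in N, time in s.
With the tool pointing down it reaches from about 0.325 to 0.775 m from the base axis. Payload 9.3 kg.
Tool frame: the origin (TCP) lies at the very end of the fingers, on their centre line; the grasp point (between the pads) lies 19 mm behind it; z points along the fingers, y is the line along which they close (so a half turn about z gives the same grasp; the last joint's range is limited). The gripper opens to 85 mm and grips with 20 to 120 N. Pads are 22 mm wide; open, the fingers measure 114 mm over their backs; the gripper's body (76 mm by 85 mm) begins 54 mm behind the grasp point. The pads swing forward as they close: fully open they stand 13 mm farther back than shut.
Start: joints at [1.11, 0.259, 0.021, 1.334, 0, 1.418], TCP at [0.167, 0.524, 0.231] pointing down, gripper open.
Joint ranges: [-3.04, 3.04], [-0.91, 1.82], [-1.04, 1.36], [-1.92, 1.95], [-1.52, 1.45], [-3.14, 3.14]. Speed limits (rad/s): [2.22, 2.22, 2.79, 3.14, 3.14, 3.14].

### API

Orientations are given as a unit quaternion [x, y, z, w].
In Python, from station import r, imaging gives the robot as it stands.
- The arm moves only by the tool carry_out, never from a script. Its argument "increments" is a list that holds one entry, the list of rows, each a list of 7 numbers: the shift along the tool's x, y, z in mm, then the turn, a rotation vector about the tool's x, y, z in rad, then the closure in counts, from 0 (fully open) to 255 (shut). In form: [[[tx, ty, tz, wx, wy, wz, claw], ...]]. A call has exactly 5 rows; each row shifts and turns the commanded pose from where the row before left it, along the tool's axes as they then stand; what a row does not reach is not made up. A row lasts 1/10 s, in which the tool goes at most 50 mm and 8.59 degrees, less where a joint would pass 70% of its speed; a pose out of reach is approached as far as the arm can. A call with a gripper value outside its range is refused whole. The fingers move at their own pace and stop on an object; the grip force is fixed at half the most. Time passes only in rows, so rows that do not move let the fingers close, or fill a call up. It gives the time, the measured TCP pose, the force, the opening and the grip force at its end, in the units of the state.
- r.get_obs(): the state, without advancing time (a new reading comes with each control period).
- imaging.snapshot(name): name is "side" or "top"; returns the picture (384x512x3 uint8, red, green, blue); there is no depth.
- imaging.camera_params(name): a dict with "fx", "fy", "cx", "cy" (pixels), "D" ([k1, k2, p1, p2, k3] as OpenCV has them; the pictures are not rectified), "R" (3x3) and "t" (3): a world point X has camera coordinates R X + t. Camera axes: x right, y down, z forward; pixel columns grow to the right and rows downward; lengths in m; the calibration is good to about 2 mm. A picture is of the moment at which its call begins. camera_params takes no time and is no camera call.
- r.close_job(): hands the job in; it is judged then, once.
The state is a dict: "t": time; "q": joint angles; "qd": joint speeds; "tau": joint torques, N m; "tool_pos": TCP position; "ee_rot": TCP orientation; "force": force on the tool from outside, world axes, zero at the start; "moment": the same for the moment, N m; "grip_width": finger opening in m; "gripper_force": force on a finger pad.
Only numpy, scipy, OpenCV 4.12 (cv2) and the standard library are available. Lean on these libraries where they do the work, as an engineer would, in place of code of your own. Each camera call takes 0.05 s, during which the arm holds its last target. There are 200 camera calls.

## Working session

There is one attempt and no reset: what is moved stays moved. The work goes in short steps, Python scripts to look and compute and a tool call to move; the robot and the scene stay as the last step left them, time stands still between calls to the robot, and variables do not carry over. Pictures are saved under pics/ and viewed, at most 10 in all, crops included, and the job is handed in when it is done.

Besides the shell and the picture viewer there is one more tool, called after "Call:" as name(argument=value, ...) on one line, values as JSON. carry_out: Moves the arm, as the interface text tells. Its arguments: {"type":"object","properties":{"increments":{"type":"array","items":{"type":"array","items":{"type":"array","items":{"type":"number"}}}}},"required":["increments"]}

```bash
mkdir -p pics; ls
python3 - <<'E'
from station import r, imaging
import cv2,json
for n in("top","side"):
    im=imaging.snapshot(n); cv2.imwrite(f"pics/{n}0.png",cv2.resize(im[:,:,::-1],None,fx=1.5,fy=1.5,interpolation=cv2.INTER_CUBIC)); print({k:(v.tolist() if hasattr(v,'tolist') else v) for k,v in imaging.camera_params(n).items()})
o=r.get_obs();print({k:o[k] for k in("t","tool_pos","ee_rot","grip_width")})
E
```

```text
pics
{'fx': 445.66407052931675, 'fy': 445.66407052931675, 'cx': 259.9427968376871, 'cy': 188.25720707642805, 'D': [0.002005086219286689, 0.0, 0.0, 0.0, 0.0], 'R': [[-0.020597618427516708, -0.9995735772058789, 0.020697871073071982], [-0.9903859442270075, 0.01756709058057826, -0.13721180272160438], [0.1367896911053357, -0.023325116942404543, -0.9903254613140723]], 't': [0.0011240887517281622, 0.5704845969715442, 1.1510165767293044]}
{'fx': 358.9349604577383, 'fy': 358.9349604577383, 'cx': 257.35655932489396, 'cy': 201.7605020262193, 'D': [0.01790189175451521, 0.0, 0.0, 0.0, 0.0], 'R': [[0.744346701532272, -0.6676640196334752, 0.013143241795592155], [-0.4646896390525712, -0.53199449944983, -0.7078455989213438], [0.4795951701958833, 0.5207750084652635, -0.7062449031906615]], 't': [-0.4298577378953524, 0.3059547090563821, 0.7717657284918393]}
{'t': 0.1, 'tool_pos': array([0.1665122 , 0.52393655, 0.23074338]), 'ee_rot': array([ 1.53290790e-01,  9.88180958e-01, -5.42162390e-04, -1.84024940e-04]), 'grip_width': 0.08521428512301028}
```

View pics/top0.png

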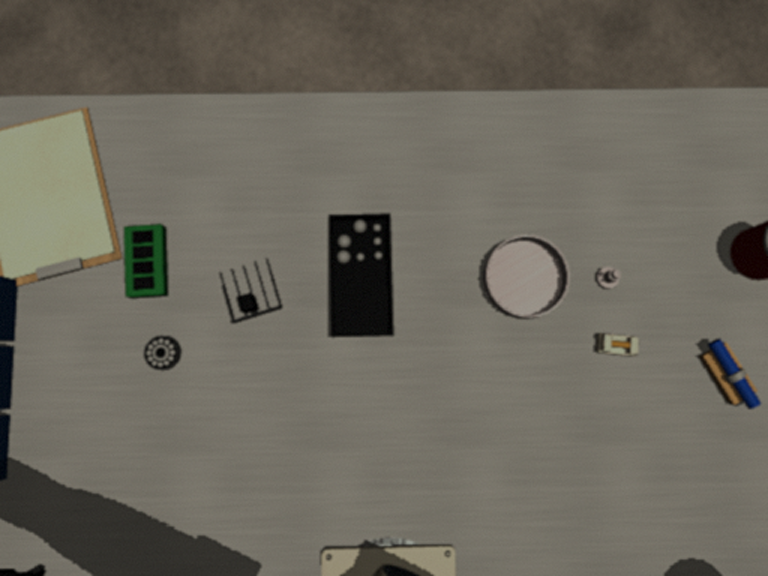

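View pics/side0.png

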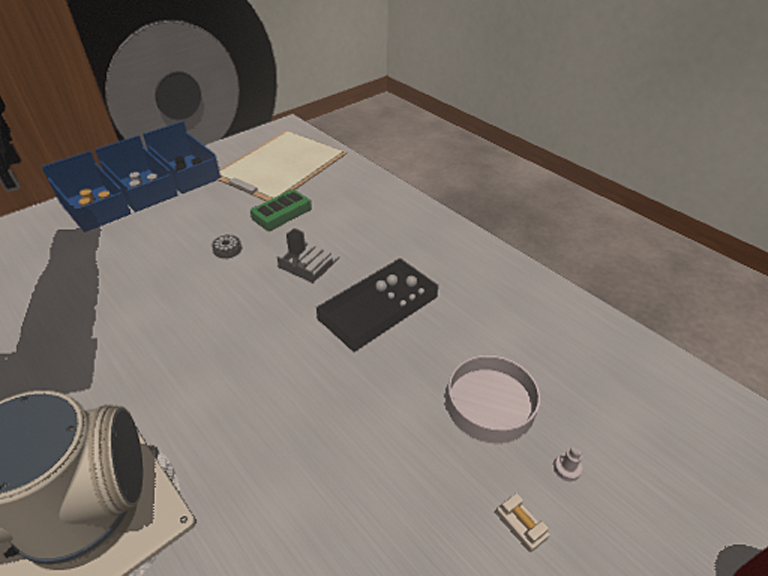

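The top view shows the scoop (grip at ~247,303), the tray (329–393, 214–336), the dish (centre ~525,277), the panel and bearing on the left, and the sensor and fuse holder on the right. The balls are in the far tray half. I'll enlarge the views next.

Run:
```python
from station import r, imaging
import cv2
im=imaging.snapshot("top")[:,:,::-1]
c=im[135:235,140:270]; cv2.imwrite("pics/c1.png",cv2.resize(cv2.convertScaleAbs(c,alpha=1.6,beta=10),None,fx=6,fy=6,interpolation=cv2.INTER_CUBIC))
im=imaging.snapshot("side")[:,:,::-1]
c=im[145:245,180:300]; cv2.imwrite("pics/c2.png",cv2.resize(cv2.convertScaleAbs(c,alpha=1.5,beta=10),None,fx=6,fy=6,interpolation=cv2.INTER_CUBIC))
```

```text
(no output)
```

View pics/c1.png

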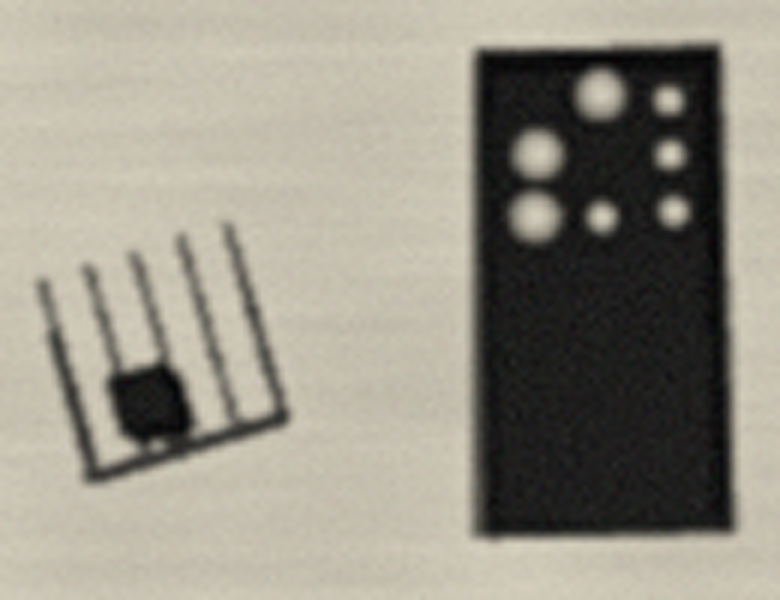

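View pics/c2.png

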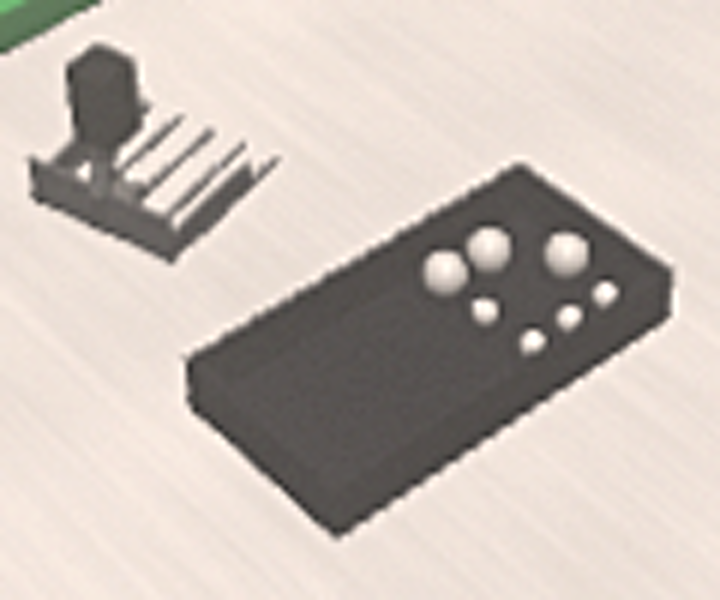

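```bash
cat > h.py <<'E'
import numpy as np, cv2
from station import r, imaging
from scipy.spatial.transform import Rotation as Ro
def world(cam,uv,z):
    p=imaging.camera_params(cam); K=np.array([[p["fx"],0,p["cx"]],[0,p["fy"],p["cy"]],[0,0,1]])
    n=cv2.undistortPoints(np.float64(uv).reshape(-1,1,2),K,np.float64(p["D"]))[:,0]
    R=np.array(p["R"]);C=-R.T@np.array(p["t"]); d=np.c_[n,np.ones(len(n))]@R
    s=(np.atleast_1d(z)-C[2])/d[:,2]; return C+d*s[:,None]
def crop(XY,x0,y0,f): return (np.float64(XY)+.5)/f-.5+[x0,y0]
E
python3 - <<'E'
from h import *
T=lambda XY,z:world("top",crop(XY,140,135,6),z)
S=lambda XY,z:world("side",crop(XY,180,145,6),z)
np.set_printoptions(precision=4,suppress=True)
p=imaging.camera_params("top");print("C",-np.array(p["R"]).T@np.array(p["t"]))
print("tips",T([[43,282],[88,267],[135,255],[182,237],[228,224]],.003))
print("back",T([[91,478],[287,416]],.03))
print("griptop",T([[147,400]],.103), "side griptop",S([[101,62]],.103))
print("side tips L..R", S([[180,117],[212,131],[244,146],[279,159]],.003),"back top",S([[32,160],[172,228]],.03),"backbot",S([[35,200],[172,262]],0))
print("tray top z34",T([[476,50],[719,46],[734,533],[475,535]],.034))
print("tray side z34",S([[520,163],[672,270],[186,362]],.034), "z0",S([[337,537],[188,403],[670,318]],0))
print("keep",T([[600,95],[538,154],[535,217]],.017),S([[566,254],[489,248],[446,271]],.017))
print("small",T([[668,100],[669,155],[673,212],[601,217]],.012),S([[605,293],[568,317],[532,342],[485,311]],.012))
D=(np.array([[481,277],[568,277],[525,236],[525,318]])+.5)/1.5-.5
print("dish",world("top",D,.042).mean(0)); D=(np.array([[446,396],[539,396],[492,357],[492,430]])+.5)/1.5-.5
print(world("side",D,.042).mean(0))
E
```

```text
C [0.4076 0.0179 1.2181]
tips [[0.5994 0.2996 0.003 ]
 [0.606  0.2792 0.003 ]
 [0.6112 0.2578 0.003 ]
 [0.6192 0.2364 0.003 ]
 [0.6249 0.2154 0.003 ]]
back [[0.5069 0.2709 0.03  ]
 [0.5329 0.1845 0.03  ]]
griptop [[0.533  0.2325 0.103 ]] side griptop [[0.5382 0.2322 0.103 ]]
side tips L..R [[0.6098 0.2763 0.003 ]
 [0.6158 0.2548 0.003 ]
 [0.6213 0.2329 0.003 ]
 [0.6289 0.2115 0.003 ]] back top [[0.5113 0.27   0.03  ]
 [0.5349 0.1784 0.03  ]] backbot [[0.5109 0.2735 0.    ]
 [0.5371 0.1856 0.    ]]
tray top z34 [[ 0.6974  0.0989  0.034 ]
 [ 0.6976 -0.0111  0.034 ]
 [ 0.4769 -0.0132  0.034 ]
 [ 0.4782  0.1011  0.034 ]]
tray side z34 [[ 0.7007  0.096   0.034 ]
 [ 0.7018 -0.0145  0.034 ]
 [ 0.4807  0.093   0.034 ]] z0 [[ 0.4832 -0.0154  0.    ]
 [ 0.4826  0.0984  0.    ]
 [ 0.7035 -0.0153  0.    ]]
keep [[0.6796 0.0435 0.017 ]
 [0.6525 0.0722 0.017 ]
 [0.6233 0.0739 0.017 ]] [[0.6834 0.0418 0.017 ]
 [0.6566 0.0712 0.017 ]
 [0.6283 0.0728 0.017 ]]
small [[0.6778 0.0124 0.012 ]
 [0.652  0.0124 0.012 ]
 [0.6254 0.011  0.012 ]
 [0.6237 0.044  0.012 ]] [[0.682  0.0113 0.012 ]
 [0.6557 0.011  0.012 ]
 [0.6299 0.01   0.012 ]
 [0.6271 0.0417 0.012 ]]
dish [ 0.5762 -0.2504  0.042 ]
[ 0.5747 -0.2618  0.042 ]
```

```bash
cat >> h.py <<'E'
from scipy.linalg import logm
def tcp(p,yaw,pitch=0,off=.020):
    Rs=Ro.from_euler("ZY",[yaw,pitch]).as_matrix(); M=np.eye(4)
    M[:3,:3]=Rs@np.diag([-1,1,-1]); M[:3,3]=np.array(p)-off*Rs[:,2]; return M
def cur():
    o=r.get_obs(); M=np.eye(4); M[:3,:3]=Ro.from_quat(o["ee_rot"]).as_matrix(); M[:3,3]=o["tool_pos"]; return M
def rel(A,B,n,tag=""):
    L=np.real(logm(np.linalg.inv(A)@B)); v=np.r_[1000*L[:3,3],L[2,1],L[0,2],L[1,0]]/n
    print(tag,n,"rows:",np.round(v[:3],2),np.round(v[3:],4))
E
python3 - <<'E'
from h import *
A=cur();B=tcp([.535,.232,.15],.29);C=tcp([.535,.232,.08],.29)
rel(A,B,15,"over");rel(B,C,5,"down")
E
```

```text
over 15 rows: [-25.11 -19.53   6.73] [-0.0001 -0.     -0.0399]
down 5 rows: [ 0.  0. 14.] [0. 0. 0.]
```

Call:
carry_out(increments=[[[-25.1,-19.5,6.7,0,0,-0.04,0],[-25.1,-19.5,6.7,0,0,-0.04,0],[-25.1,-19.5,6.7,0,0,-0.04,0],[-25.1,-19.5,6.7,0,0,-0.04,0],[-25.1,-19.5,6.7,0,0,-0.04,0]]])

```text
t: 0.7
tool_pos: [0.2672, 0.3999, 0.1975]
ee_rot: [0.053, 0.999, 0.0, 0.0]
force: [0.4, 1.0, -1.0]
grip_width: 0.0854
gripper_force: 0.0
```

Call:
carry_out(increments=[[[-25.1,-19.5,6.7,0,0,-0.04,0],[-25.1,-19.5,6.7,0,0,-0.04,0],[-25.1,-19.5,6.7,0,0,-0.04,0],[-25.1,-19.5,6.7,0,0,-0.04,0],[-25.1,-19.5,6.7,0,0,-0.04,0]]])

```text
t: 1.2
tool_pos: [0.39, 0.2992, 0.1641]
ee_rot: [-0.047, 0.999, 0.0, 0.0]
force: [-0.4, 0.2, 0.8]
grip_width: 0.0853
gripper_force: 0.0
```

Call:
carry_out(increments=[[[-25.1,-19.5,6.7,0,0,-0.04,0],[-25.1,-19.5,6.7,0,0,-0.04,0],[-25.1,-19.5,6.7,0,0,-0.04,0],[-25.1,-19.5,6.7,0,0,-0.04,0],[-25.1,-19.5,6.7,0,0,-0.04,0]]])

```text
t: 1.7
tool_pos: [0.5304, 0.2249, 0.1304]
ee_rot: [-0.146, 0.989, -0.0, -0.0]
force: [0.1, 0.9, -0.3]
grip_width: 0.0857
gripper_force: 0.0
```

Run:
```python
from h import *
A=cur();print(A.round(4),r.get_obs()["t"]);rel(A,tcp([.535,.232,.15],.29),1);rel(A,tcp([.535,.232,.08],.29),5)
```

```text
[[-9.572e-01 -2.893e-01 -3.000e-04  5.304e-01]
 [-2.893e-01  9.572e-01 -0.000e+00  2.249e-01]
 [ 3.000e-04  0.000e+00 -1.000e+00  1.304e-01]
 [ 0.000e+00  0.000e+00  0.000e+00  1.000e+00]] 1.7
 1 rows: [-6.46  5.46  0.39] [ 0.     -0.0003  0.0035]
 5 rows: [-1.29  1.09 14.08] [ 0.     -0.0001  0.0007]
```

Call:
carry_out(increments=[[[-1.3,1.1,14,0,0,0,0],[-1.3,1.1,14,0,0,0,0],[-1.3,1.1,14,0,0,0,0],[-1.3,1.1,14,0,0,0,0],[-1.3,1.1,14,0,0,0,0]]])

```text
t: 2.2
tool_pos: [0.534, 0.2329, 0.06]
ee_rot: [-0.146, 0.989, -0.0, -0.0]
force: [0.2, 0.0, -1.1]
grip_width: 0.086
gripper_force: 0.0
```

Call:
carry_out(increments=[[[0,0,0,0,0,0,120],[0,0,0,0,0,0,255],[0,0,0,0,0,0,255],[0,0,0,0,0,0,255],[0,0,0,0,0,0,255]]])

```text
t: 2.7
tool_pos: [0.5344, 0.2329, 0.0615]
ee_rot: [-0.146, 0.989, -0.0, 0.001]
force: [0.0, -1.1, 2.4]
grip_width: 0.0252
gripper_force: 63.6
```

Call:
carry_out(increments=[[[0,0,0,0,0,0,255],[0,0,0,0,0,0,255],[0,0,0,0,0,0,255],[0,0,0,0,0,0,255],[0,0,0,0,0,0,255]]])

```text
t: 3.2
tool_pos: [0.5343, 0.2329, 0.0614]
ee_rot: [-0.146, 0.989, -0.0, 0.001]
force: [-0.7, -1.3, 5.7]
grip_width: 0.0254
gripper_force: 64.0
```

Run:
```python
from h import *
A=cur();print(A.round(4))
B=tcp([.5,.040,.16],.003)
rel(A,tcp([.535,.232,.16],.29),5);rel(tcp([.535,.232,.16],.29),B,10)
im=imaging.snapshot("top")[135:235,140:270,::-1]; cv2.imwrite("pics/c3.png",cv2.resize(cv2.convertScaleAbs(im,alpha=1.6,beta=10),None,fx=4,fy=4,interpolation=cv2.INTER_CUBIC))
```

```text
[[-9.577e-01 -2.879e-01  1.100e-03  5.343e-01]
 [-2.879e-01  9.577e-01  1.000e-04  2.329e-01]
 [-1.100e-03 -2.000e-04 -1.000e+00  6.140e-02]
 [ 0.000e+00  0.000e+00  0.000e+00  1.000e+00]]
 5 rows: [ -0.09  -0.2  -15.71] [-0.      0.0002  0.0004]
 10 rows: [  6.29 -18.55   0.  ] [0.     0.     0.0287]
```

Call:
carry_out(increments=[[[0,0,-16,0,0,0,255],[0,0,-16,0,0,0,255],[0,0,-16,0,0,0,255],[0,0,-16,0,0,0,255],[0,0,0,0,0,0,255]]])

```text
t: 3.75
tool_pos: [0.5348, 0.2333, 0.1265]
ee_rot: [-0.146, 0.989, 0.0, 0.001]
force: [-0.2, -0.1, -2.1]
grip_width: 0.0255
gripper_force: 63.0
```

Run:
```python
from h import *
A=cur();print(A[:3,3])
rel(A,tcp([.512,.040,.145],.003),10)
```

```text
[0.53479779 0.23330349 0.12648443]
 10 rows: [  5.12 -18.85   0.14] [0.0001 0.0003 0.0289]
```

Call:
carry_out(increments=[[[5.1,-18.8,0,0,0,0.029,255],[5.1,-18.8,0,0,0,0.029,255],[5.1,-18.8,0,0,0,0.029,255],[5.1,-18.8,0,0,0,0.029,255],[5.1,-18.8,0,0,0,0.029,255]]])

```text
t: 4.25
tool_pos: [0.5305, 0.1349, 0.1236]
ee_rot: [-0.073, 0.997, 0.0, -0.001]
force: [-0.5, 0.3, -2.0]
grip_width: 0.0255
gripper_force: 62.9
```

Call:
carry_out(increments=[[[5.1,-18.8,0,0,0,0.029,255],[5.1,-18.8,0,0,0,0.029,255],[5.1,-18.8,0,0,0,0.029,255],[5.1,-18.8,0,0,0,0.029,255],[5.1,-18.8,0,0,0,0.029,255]]])

```text
t: 4.75
tool_pos: [0.5133, 0.0392, 0.1236]
ee_rot: [-0.001, 1.0, 0.0, -0.001]
force: [0.5, -0.3, -1.3]
grip_width: 0.025
gripper_force: 62.9
```

Call:
carry_out(increments=[[[0,0,5,0,0,0,255],[0,0,5,0,0,0,255],[0,0,5,0,0,0,255],[0,0,0,0,0,0,255],[0,0,0,0,0,0,255]]])

```text
t: 5.25
tool_pos: [0.514, 0.0404, 0.1094]
ee_rot: [-0.002, 1.0, 0.0, -0.0]
force: [1.0, -0.8, -1.1]
grip_width: 0.0253
gripper_force: 63.0
```

Run:
```python
from h import *
A=cur();print(A.round(4))
rel(A,tcp([.512,.040,.145],.003),1)
a=imaging.snapshot("top")[135:235,165:265,::-1]; b=imaging.snapshot("side")[150:250,210:310,::-1]
im=np.hstack([a,b])
cv2.imwrite("pics/c4.png",cv2.resize(cv2.convertScaleAbs(im,alpha=2,beta=10),None,fx=4,fy=4,interpolation=cv2.INTER_CUBIC))
```

```text
[[-1.000e+00 -3.200e-03 -6.000e-04  5.140e-01]
 [-3.200e-03  1.000e+00  1.000e-04  4.040e-02]
 [ 6.000e-04  2.000e-04 -1.000e+00  1.094e-01]
 [ 0.000e+00  0.000e+00  0.000e+00  1.000e+00]]
 1 rows: [  1.99  -0.44 -15.55] [ 0.0002 -0.0006  0.0002]
```

View pics/c4.png

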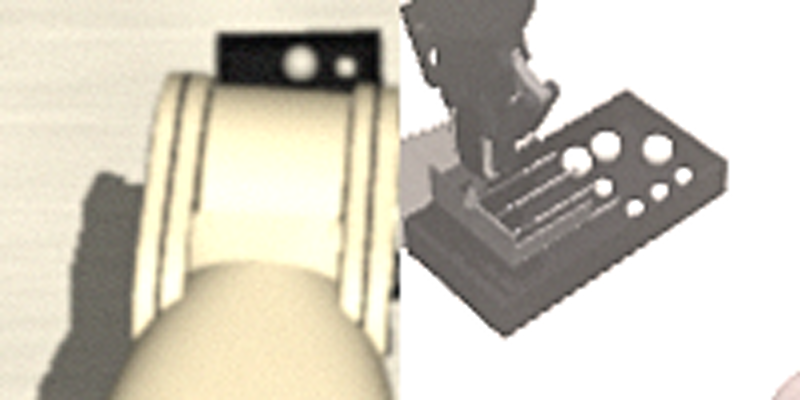

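Side view: the scoop hovers over the tray's near end, its back plate top running from about (433,168) to (519,243). The arm hides the top view. I'll check the lateral alignment from those corners.

Run:
```python
from h import *
S=lambda XY,z:world("side",crop(XY,110,150,4),z)   # crop origin 210-100 since right half starts at X=400
print(S([[433,168],[519,243]],.078)); print("bed corner",S([[519,266]],.048)); print("tray near-right z34",S([[507,306],[726,160],[628,92]],.034))
```

```text
[[ 0.50379561  0.08445516  0.078     ]
 [ 0.50253971 -0.0105893   0.078     ]]
bed corner [[ 0.50652016 -0.00478387  0.048     ]]
tray near-right z34 [[ 0.48488415 -0.01756615  0.034     ]
 [ 0.70064277 -0.01372062  0.034     ]
 [ 0.69870837  0.09207415  0.034     ]]
```

Call:
carry_out(increments=[[[0,0.5,7,0,0,0,255],[0,0,7,0,0,0,255],[0,0,7,0,0,0,255],[0,0,7,0,0,0,255],[0,0,7,0,0,0,255]]])

```text
t: 5.85
tool_pos: [0.5139, 0.0403, 0.074]
ee_rot: [-0.001, 1.0, 0.0, -0.0]
force: [-0.4, -0.3, -2.0]
grip_width: 0.0253
gripper_force: 63.1
```

Call:
carry_out(increments=[[[0,0,2.5,0,0,0,255],[0,0,2.5,0,0,0,255],[0,0,2,0,0,0,255],[0,0,1,0,0,0,255],[0,0,0,0,0,0,255]]])

```text
t: 6.35
tool_pos: [0.5141, 0.0404, 0.0668]
ee_rot: [-0.001, 1.0, -0.0, 0.0]
force: [-0.4, -0.4, -1.1]
grip_width: 0.0256
gripper_force: 63.0
```

Call:
carry_out(increments=[[[0,0,0.5,0,0,0,255],[0,0,0.5,0,0,0,255],[-4,0,0,0,0,0,255],[-5,0,0,0,0,0,255],[-5,0,0,0,0,0,255]]])

```text
t: 6.85
tool_pos: [0.5274, 0.0403, 0.0665]
ee_rot: [-0.001, 1.0, -0.0, -0.0]
force: [-5.4, -1.4, 8.4]
grip_width: 0.0249
gripper_force: 64.1
```

Call:
carry_out(increments=[[[-5,0,0,0,0,0,255],[-5,0,0,0,0,0,255],[-5,0,0,0,0,0,255],[-5,0,0,0,0,0,255],[-5,0,0,0,0,0,255]]])

```text
t: 7.35
tool_pos: [0.5524, 0.0404, 0.0664]
ee_rot: [-0.001, 1.0, -0.0, -0.0]
force: [-6.5, -2.1, 7.9]
grip_width: 0.0254
gripper_force: 64.1
```

Run:
```python
from h import *
print(cur().round(4),r.get_obs()["force"])
b=imaging.snapshot("side")[160:250,215:305,::-1]
cv2.imwrite("pics/c5.png",cv2.resize(cv2.convertScaleAbs(b,alpha=1.5,beta=10),None,fx=6,fy=6,interpolation=cv2.INTER_CUBIC))
```

```text
[[-1.000e+00 -2.300e-03 -8.000e-04  5.524e-01]
 [-2.300e-03  1.000e+00 -2.000e-04  4.040e-02]
 [ 8.000e-04 -2.000e-04 -1.000e+00  6.640e-02]
 [ 0.000e+00  0.000e+00  0.000e+00  1.000e+00]] [-6.52807272 -2.11345239  7.86095562]
```

View pics/c5.png

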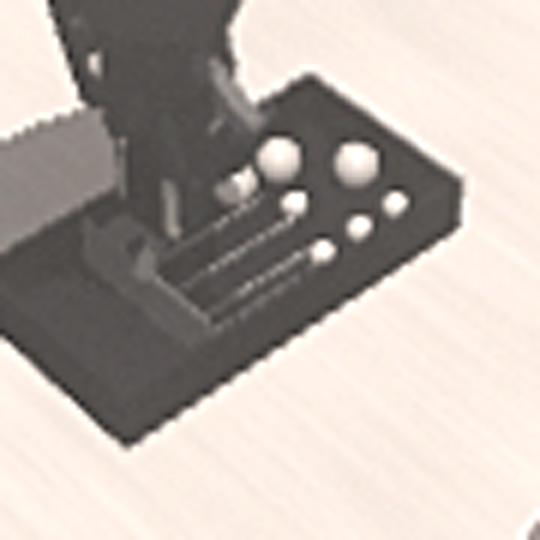

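Side view: the bed lies on the tray floor and its tips have reached the first balls. One keeper is entering the left slot at (240,185). I'll keep going.

Call:
carry_out(increments=[[[-5,0,0,0,0,0,255],[-5,0,0,0,0,0,255],[-5,0,0,0,0,0,255],[-5,0,0,0,0,0,255],[-5,0,0,0,0,0,255]]])

```text
t: 7.9
tool_pos: [0.5774, 0.0405, 0.0665]
ee_rot: [-0.001, 1.0, -0.0, -0.0]
force: [-7.0, -2.1, 7.9]
grip_width: 0.0255
gripper_force: 64.2
```

Call:
carry_out(increments=[[[-5,0,0,0,0,0,255],[-5,0,0,0,0,0,255],[-5,0,0,0,0,0,255],[-5,0,0,0,0,0,255],[-4,0,0,0,0,0,255]]])

```text
t: 8.4
tool_pos: [0.6002, 0.0403, 0.0666]
ee_rot: [-0.001, 1.0, -0.0, -0.001]
force: [-4.2, -1.7, 4.6]
grip_width: 0.0252
gripper_force: 63.8
```

Run:
```python
from h import *
print(cur().round(4),r.get_obs()["force"])
b=imaging.snapshot("side")[150:240,220:310,::-1]
cv2.imwrite("pics/c6.png",cv2.resize(cv2.convertScaleAbs(b,alpha=1.5,beta=10),None,fx=6,fy=6,interpolation=cv2.INTER_CUBIC))
```

```text
[[-1.000e+00 -2.200e-03 -2.900e-03  6.002e-01]
 [-2.200e-03  1.000e+00 -7.000e-04  4.030e-02]
 [ 2.900e-03 -7.000e-04 -1.000e+00  6.660e-02]
 [ 0.000e+00  0.000e+00  0.000e+00  1.000e+00]] [-4.1822998  -1.74623597  4.63564365]
```

View pics/c6.png

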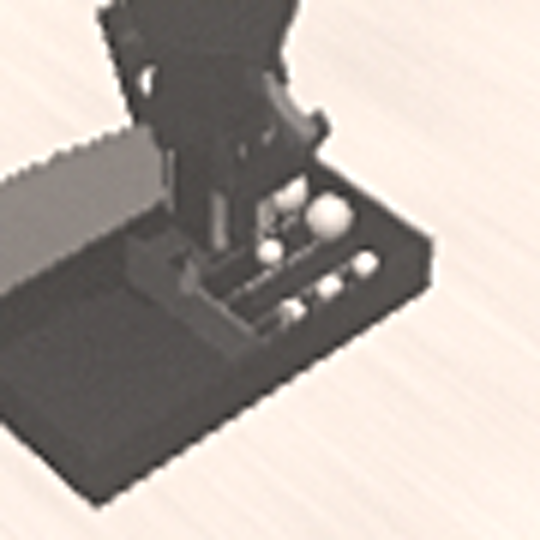

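Side view: the small balls sit in the right-hand slots at (292,310), (330,287) and (365,262). The last keeper, at (328,215), is near the middle tip. I'll push to the wall with a small sideways wiggle.

Call:
carry_out(increments=[[[-3,0,0,0,0,0,255],[-3,0,0,0,0,0,255],[-2,1,0,0,0,0,255],[-1,-2,0,0,0,0,255],[0,0,0,0,0,0,255]]])

```text
t: 8.95
tool_pos: [0.6109, 0.0399, 0.0662]
ee_rot: [-0.001, 1.0, 0.0, 0.0]
force: [-4.7, 1.6, 6.5]
grip_width: 0.0251
gripper_force: 64.0
```

Call:
carry_out(increments=[[[-1,0,0,0,0,0,255],[-1,1.5,0,0,0,0,255],[-1,0,0,0,0,0,255],[0,-1,0,0,0,0,255],[0,0.5,0,0,0,0,255]]])

```text
t: 9.45
tool_pos: [0.612, 0.0403, 0.0665]
ee_rot: [-0.001, 1.0, -0.0, -0.002]
force: [-12.7, -3.1, 13.9]
grip_width: 0.0252
gripper_force: 65.0
```

Call:
carry_out(increments=[[[2,0,-1,0,0,0,255],[2,0,-2,0,-0.03,0,255],[2,0,-2,0,-0.03,0,255],[2,0,-2,0,-0.04,0,255],[2.5,0,-2,0,-0.04,0,255]]])

```text
t: 9.95
tool_pos: [0.6031, 0.0404, 0.0739]
ee_rot: [-0.001, 0.998, 0.0, 0.07]
force: [-0.1, -0.8, -3.8]
grip_width: 0.025
gripper_force: 62.7
```

Call:
carry_out(increments=[[[2,0,-3,0,-0.03,0,255],[2,0,-4,0,-0.03,0,255],[0,0,-5,0,0,0,255],[-1,0,-5,0,0,0,255],[0,0,0,0,0,0,255]]])

```text
t: 10.45
tool_pos: [0.598, 0.0404, 0.0915]
ee_rot: [-0.001, 0.995, 0.0, 0.1]
force: [-0.3, 0.0, -3.5]
grip_width: 0.0256
gripper_force: 62.8
```

Run:
```python
from h import *
print(cur().round(4),r.get_obs()["force"])
b=imaging.snapshot("side")[145:245,205:305,::-1]
cv2.imwrite("pics/c7.png",cv2.resize(cv2.convertScaleAbs(b,alpha=1.5,beta=10),None,fx=6,fy=6,interpolation=cv2.INTER_CUBIC))
```

```text
[[-9.799e-01 -2.200e-03  1.997e-01  5.980e-01]
 [-2.100e-03  1.000e+00  3.000e-04  4.040e-02]
 [-1.997e-01 -2.000e-04 -9.799e-01  9.150e-02]
 [ 0.000e+00  0.000e+00  0.000e+00  1.000e+00]] [-0.31687656  0.03477893 -3.49220101]
```

View pics/c7.png

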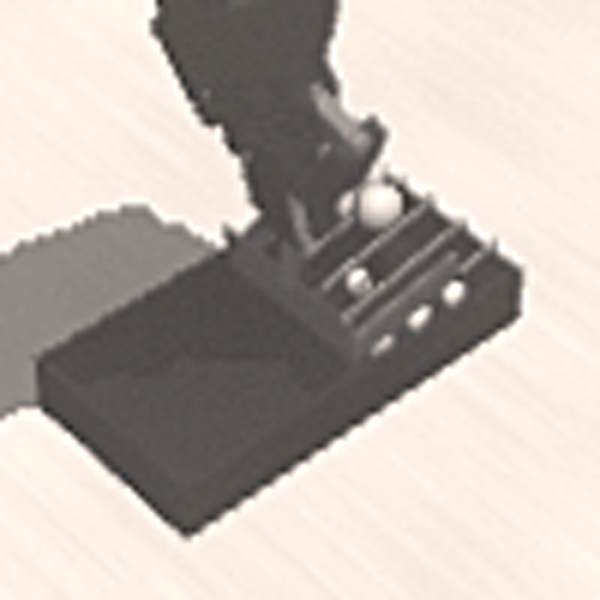

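Side view: all four small balls are on the tray floor beneath the slots, and keepers are riding on the bars at (380,205) and behind it. The load rose by about 1.7 N, which fits three keepers. I'll raise it.

Call:
carry_out(increments=[[[-2,0,-10,0,0,0,255],[-3,0,-16,0,0,0,255],[-3,0,-16,0,0,0,255],[-2,0,-10,0,0,0,255],[-1,0,-5,0,0,0,255]]])

```text
t: 11.0
tool_pos: [0.5971, 0.0405, 0.15]
ee_rot: [-0.001, 0.995, 0.0, 0.101]
force: [0.0, -0.2, -3.1]
grip_width: 0.0253
gripper_force: 62.9
```

Call:
carry_out(increments=[[[0,0,0,0,0,0,255],[0,0,0,0,0,0,255],[0,0,0,0,0,0,255],[0,0,0,0,0,0,255],[0,0,0,0,0,0,255]]])

```text
t: 11.5
tool_pos: [0.5964, 0.0406, 0.1483]
ee_rot: [-0.001, 0.995, 0.0, 0.1]
force: [-0.4, 0.1, -3.9]
grip_width: 0.0252
gripper_force: 62.9
```

Run:
```python
from h import *
A=cur();print(A.round(4),r.get_obs()["force"])
D=[.5755,-.256]
p=A[:3,3]
# scoop pitch convention: + = tips down; grip point -> TCP
for x in (.52,.50):
  rel(A,tcp([x,D[1],A[2,3]+.0186],.0,-.2,.0186),20)
b=imaging.snapshot("side")[130:230,205:305,::-1]
cv2.imwrite("pics/c8.png",cv2.resize(cv2.convertScaleAbs(b,alpha=1.5,beta=10),None,fx=6,fy=6,interpolation=cv2.INTER_CUBIC))
```

```text
[[-9.802e-01 -2.200e-03  1.980e-01  5.964e-01]
 [-2.100e-03  1.000e+00  5.000e-04  4.060e-02]
 [-1.980e-01  1.000e-04 -9.802e-01  1.483e-01]
 [ 0.000e+00  0.000e+00  0.000e+00  1.000e+00]] [-0.38821023  0.13641334 -3.90478568]
 20 rows: [  3.58 -14.82  -0.74] [ 0.     -0.      0.0001]
 20 rows: [  4.56 -14.82  -0.94] [ 0.     -0.      0.0001]
```

View pics/c8.png

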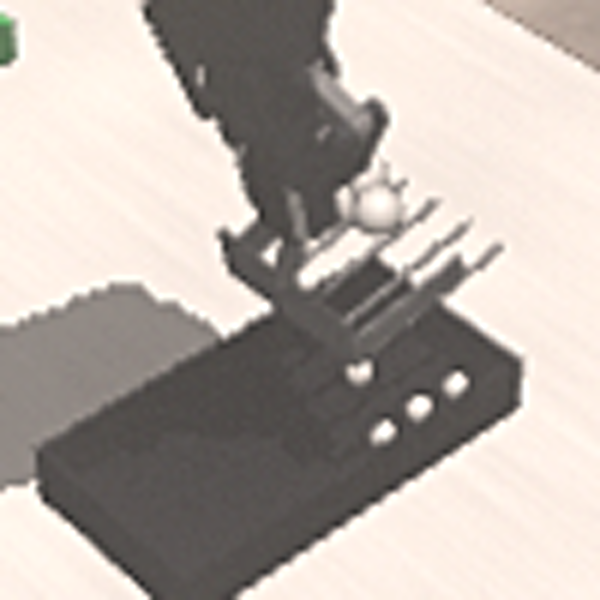

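Side view: the four small balls are in the tray at (358,372), (383,432), (420,406) and (456,382). Keepers are on the raised scoop, and the load matches three. I'll carry them to the dish.

Call:
carry_out(increments=[[[1.8,-5.9,-0.4,0,0,0,255],[3.2,-10.4,-0.6,0,0,0,255],[4.6,-14.8,-0.9,0,0,0,255],[5,-16.3,-1,0,0,0,255],[5,-16.3,-1,0,0,0,255]]])

```text
t: 12.05
tool_pos: [0.5761, -0.0249, 0.1486]
ee_rot: [-0.001, 0.995, -0.0, 0.1]
force: [0.3, -0.2, -4.0]
grip_width: 0.0254
gripper_force: 62.7
```

Call:
carry_out(increments=[[[5,-16.3,-1,0,0,0,255],[5,-16.3,-1,0,0,0,255],[5,-16.3,-1,0,0,0,255],[5,-16.3,-1,0,0,0,255],[5,-16.3,-1,0,0,0,255]]])

```text
t: 12.55
tool_pos: [0.5506, -0.1066, 0.1487]
ee_rot: [-0.001, 0.995, -0.0, 0.1]
force: [0.7, -0.1, -4.3]
grip_width: 0.0254
gripper_force: 62.7
```

Call:
carry_out(increments=[[[5,-16.3,-1,0,0,0,255],[5,-16.3,-1,0,0,0,255],[5,-16.3,-1,0,0,0,255],[5,-16.3,-1,0,0,0,255],[5,-16.3,-1,0,0,0,255]]])

```text
t: 13.05
tool_pos: [0.525, -0.1881, 0.1486]
ee_rot: [-0.001, 0.995, -0.0, 0.1]
force: [0.1, 0.3, -2.4]
grip_width: 0.0253
gripper_force: 62.7
```

Call:
carry_out(increments=[[[5,-16.3,-1,0,0,0,255],[5,-16.3,-1,0,0,0,255],[4.6,-14.8,-0.9,0,0,0,255],[4,-13.4,-0.8,0,0,0,255],[2.5,-8.8,-0.5,0,0,0,255]]])

```text
t: 13.55
tool_pos: [0.5041, -0.2575, 0.1484]
ee_rot: [-0.001, 0.995, -0.0, 0.1]
force: [0.0, -0.0, -3.6]
grip_width: 0.0255
gripper_force: 62.8
```

Run:
```python
from h import *
A=cur();print(A.round(4),r.get_obs()["force"],r.get_obs()["q"])
B=tcp([.505,-.256,.163],0,-.1,.0186);C=tcp([.508,-.256,.162],0,.5,.0186)
rel(A,B,5);rel(B,C,15)
```

```text
[[-9.801e-01 -1.100e-03  1.987e-01  5.041e-01]
 [-1.200e-03  1.000e+00 -1.000e-04 -2.575e-01]
 [-1.987e-01 -3.000e-04 -9.801e-01  1.484e-01]
 [ 0.000e+00  0.000e+00  0.000e+00  1.000e+00]] [ 0.03841008 -0.00757782 -3.63927233] [-0.68712714  0.21737057 -0.27012726  0.92777147  0.12633492 -0.67841427]
 5 rows: [-0.42  0.29  0.86] [-0.      0.02    0.0002]
 15 rows: [0.53 0.   0.03] [0.   0.04 0.  ]
```

Call:
carry_out(increments=[[[-0.4,0.3,0.9,0,0.02,0,255],[-0.4,0.3,0.9,0,0.02,0,255],[-0.4,0.3,0.9,0,0.02,0,255],[-0.4,0.3,0.9,0,0.02,0,255],[-0.4,0.3,0.9,0,0.02,0,255]]])

```text
t: 14.05
tool_pos: [0.5078, -0.2539, 0.1441]
ee_rot: [-0.002, 0.999, 0.0, 0.049]
force: [-0.3, -0.5, -2.7]
grip_width: 0.0253
gripper_force: 62.9
```

Call:
carry_out(increments=[[[0.5,0,0,0,0.04,0,255],[0.5,0,0,0,0.04,0,255],[0.5,0,0,0,0.04,0,255],[0.5,0,0,0,0.04,0,255],[0.5,0,0,0,0.04,0,255]]])

```text
t: 14.55
tool_pos: [0.5053, -0.2541, 0.1442]
ee_rot: [-0.002, 0.999, -0.0, -0.051]
force: [-0.8, 0.3, -3.1]
grip_width: 0.0256
gripper_force: 62.8
```

Call:
carry_out(increments=[[[0.5,0,0,0,0.04,0,255],[0.5,0,0,0,0.04,0,255],[0.5,0,0,0,0.04,0,255],[0.5,0,0,0,0.04,0,255],[0.5,0,0,0,0.04,0,255]]])

```text
t: 15.05
tool_pos: [0.503, -0.2542, 0.1446]
ee_rot: [-0.001, 0.989, -0.0, -0.15]
force: [0.3, 0.3, -2.5]
grip_width: 0.0253
gripper_force: 62.8
```

Call:
carry_out(increments=[[[0.5,0,0,0,0.04,0,255],[0.5,0,0,0,0.04,0,255],[0.5,0,0,0,0.04,0,255],[0.5,0,0,0,0.04,0,255],[0.5,0,0,0,0.04,0,255]]])

```text
t: 15.55
tool_pos: [0.5009, -0.2542, 0.1456]
ee_rot: [-0.001, 0.969, -0.001, -0.248]
force: [0.2, -0.2, -2.5]
grip_width: 0.0255
gripper_force: 63.0
```

Call:
carry_out(increments=[[[0,0,0,0,0,0,255],[0,0,0,0,0,0,255],[0,0,0,0,0,0,255],[0,0,0,0,0,0,255],[0,0,0,0,0,0,255]]])

```text
t: 16.05
tool_pos: [0.5001, -0.2545, 0.1461]
ee_rot: [-0.001, 0.969, -0.0, -0.247]
force: [0.5, -0.5, -0.9]
grip_width: 0.025
gripper_force: 63.0
```

Run:
```python
from h import *
A=cur();print(A.round(4),r.get_obs()["force"])
b=imaging.snapshot("side")[190:310,240:400,::-1]
cv2.imwrite("pics/c9.png",cv2.resize(cv2.convertScaleAbs(b,alpha=1.3,beta=0),None,fx=5,fy=5,interpolation=cv2.INTER_CUBIC))
```

```text
[[-8.780e-01 -2.000e-03 -4.786e-01  5.001e-01]
 [-1.600e-03  1.000e+00 -1.400e-03 -2.545e-01]
 [ 4.786e-01 -4.000e-04 -8.780e-01  1.461e-01]
 [ 0.000e+00  0.000e+00  0.000e+00  1.000e+00]] [ 0.54140038 -0.50281318 -0.91390424]
```

View pics/c9.png

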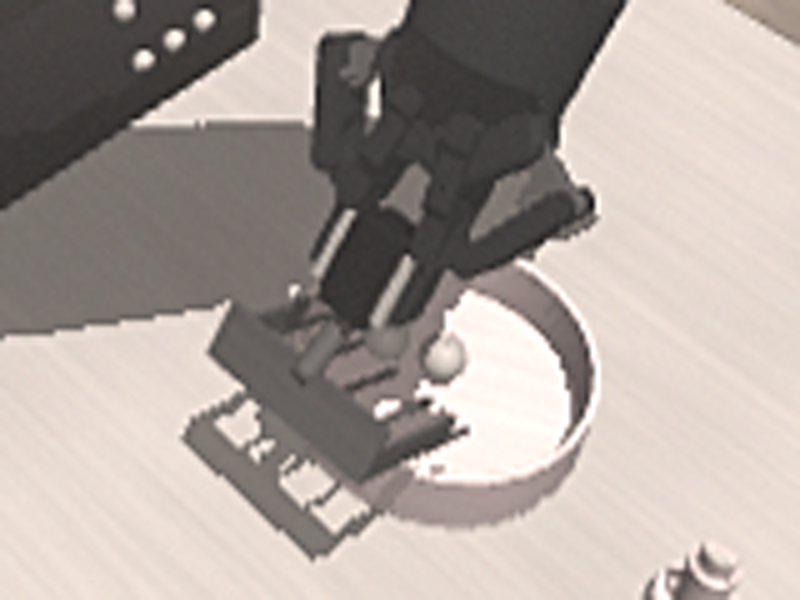

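Side view: keepers are visible in the dish at (445,357) and (385,340), with the third not distinct. All small balls still look to be in the tray. I'll tilt a little more to make sure, then take the scoop away.

Run:
```python
from h import *
A=cur()
g=A[:3,3]-.0186*A[:3,2]; print(g)
B=tcp(g+[.028,0,.008],0,.75,.0186); C=tcp([.47,-.23,.19],0,.0,.0186); F=tcp([.47,.21,.19],0.2,0,.0186)
rel(A,B,5);rel(B,C,10);rel(C,F,20)
```

```text
[ 0.50895637 -0.25450156  0.16231952]
 5 rows: [-2.68 -0.   -4.58] [-0.0003  0.0502  0.0003]
 10 rows: [5.72 2.45 0.64] [ 0.    -0.075  0.   ]
 20 rows: [-2.2  21.93  0.  ] [ 0.    0.   -0.01]
```

Call:
carry_out(increments=[[[-2.7,0,-4.6,0,0.05,0,255],[-2.7,0,-4.6,0,0.05,0,255],[-2.7,0,-4.6,0,0.05,0,255],[-2.7,0,-4.6,0,0.05,0,255],[-2.7,0,-4.6,0,0.05,0,255]]])

```text
t: 16.6
tool_pos: [0.5131, -0.2528, 0.1437]
ee_rot: [-0.002, 0.934, -0.005, -0.357]
force: [-0.1, 0.4, -1.7]
grip_width: 0.0253
gripper_force: 63.0
```

Call:
carry_out(increments=[[[0,2,0,0,0,0,255],[0,-2,0,0,0,0,255],[0,0,0,0,0,0,255],[0,0,0,0,0,0,255],[0,0,0,0,0,0,255]]])

```text
t: 17.1
tool_pos: [0.5114, -0.2522, 0.1453]
ee_rot: [-0.002, 0.934, -0.004, -0.358]
force: [-0.2, -0.0, -0.6]
grip_width: 0.0249
gripper_force: 63.0
```

Call:
carry_out(increments=[[[5.7,2.5,0.6,0,-0.075,0,255],[5.7,2.5,0.6,0,-0.075,0,255],[5.7,2.5,0.6,0,-0.075,0,255],[5.7,2.5,0.6,0,-0.075,0,255],[5.7,2.5,0.6,0,-0.075,0,255]]])

```text
t: 17.6
tool_pos: [0.4859, -0.2396, 0.1583]
ee_rot: [-0.003, 0.984, -0.004, -0.176]
force: [-0.0, 0.4, -1.9]
grip_width: 0.0256
gripper_force: 63.0
```

Call:
carry_out(increments=[[[5.7,2.5,0.6,0,-0.075,0,255],[5.7,2.5,0.6,0,-0.075,0,255],[5.7,2.5,0.6,0,-0.075,0,255],[5.7,2.5,0.6,0,-0.075,0,255],[5.7,2.5,0.6,0,-0.075,0,255]]])

```text
t: 18.1
tool_pos: [0.4573, -0.2272, 0.1612]
ee_rot: [-0.004, 1.0, -0.003, 0.011]
force: [-0.2, 0.3, -0.5]
grip_width: 0.025
gripper_force: 63.0
```

Call:
carry_out(increments=[[[-2.2,15,0,0,0,-0.01,255],[-2.2,25,0,0,0,-0.01,255],[-2.2,25,0,0,0,-0.01,255],[-2.2,25,0,0,0,-0.01,255],[-2.2,25,0,0,0,-0.01,255]]])

```text
t: 18.6
tool_pos: [0.4653, -0.1108, 0.1602]
ee_rot: [-0.029, 1.0, -0.003, 0.008]
force: [0.2, 0.5, -2.5]
grip_width: 0.0254
gripper_force: 63.0
```

Run:
```python
from h import *
A=cur();print(A.round(4),r.get_obs()["t"])
rel(A,tcp([.52,.225,A[2,3]+.0186],.25,0,.0186),14)
a=imaging.snapshot("top")[130:240,210:400,::-1]
cv2.imwrite("pics/c10.png",cv2.resize(cv2.convertScaleAbs(a,alpha=1.5,beta=0),None,fx=4,fy=4,interpolation=cv2.INTER_CUBIC))
b=imaging.snapshot("side")[:,:,::-1]; cv2.imwrite("pics/side_b.png",b)
```

```text
[[-0.9982 -0.0582  0.0166  0.4653]
 [-0.0583  0.9983 -0.0059 -0.1108]
 [-0.0162 -0.0069 -0.9998  0.1602]
 [ 0.      0.      0.      1.    ]] 18.6
 14 rows: [-7.55 23.13 -0.03] [-0.0006  0.0011 -0.0137]
```

View pics/c10.png

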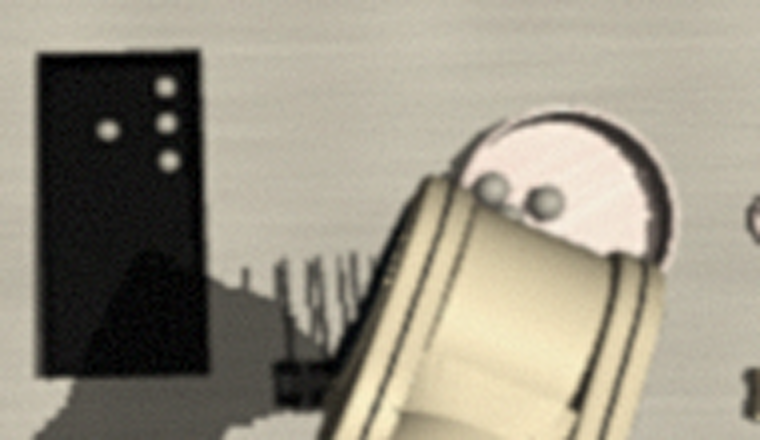

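The top view shows four small balls in the tray, at (166,87), (166,122), (169,160) and (108,129), and no keepers left there. The dish shows two keepers at (491,188) and (546,203), and the arm hides the rest of it. By my count I have now viewed 11 pictures, one over the limit of 10, so I'll check the rest in code.

Call:
carry_out(increments=[[[-7.5,23.1,0,0,0.001,-0.0137,255],[-7.5,23.1,0,0,0.001,-0.0137,255],[-7.5,23.1,0,0,0.001,-0.0137,255],[-7.5,23.1,0,0,0.001,-0.0137,255],[-7.5,23.1,0,0,0.001,-0.0137,255]]])

```text
t: 19.2
tool_pos: [0.4932, 0.0069, 0.1598]
ee_rot: [-0.063, 0.998, -0.004, 0.006]
force: [1.1, 0.1, -2.0]
grip_width: 0.0251
gripper_force: 63.0
```

Call:
carry_out(increments=[[[-7.5,23.1,0,0,0.001,-0.0137,255],[-7.5,23.1,0,0,0.001,-0.0137,255],[-7.5,23.1,0,0,0.001,-0.0137,255],[-7.5,23.1,0,0,0.001,-0.0137,255],[-7.5,23.1,0,0,0.001,-0.0137,255]]])

```text
t: 19.7
tool_pos: [0.5126, 0.1268, 0.1591]
ee_rot: [-0.097, 0.995, -0.004, 0.003]
force: [-0.4, 0.4, -1.4]
grip_width: 0.0255
gripper_force: 63.0
```

Call:
carry_out(increments=[[[-7.5,23.1,0,0,0.001,-0.0137,255],[-7.5,23.1,0,0,0.001,-0.0137,255],[-7.5,23.1,0,0,0.001,-0.0137,255],[-5,14,0,0,0.001,-0.0137,255],[0,0,0,0,0,0,255]]])

```text
t: 20.2
tool_pos: [0.5218, 0.2145, 0.1583]
ee_rot: [-0.126, 0.992, -0.004, 0.001]
force: [-0.6, 0.9, -1.3]
grip_width: 0.0252
gripper_force: 63.0
```

Run:
```python
from h import *
A=cur();print(A.round(4),r.get_obs()["t"])
rel(A,tcp([.52,.225,.083],.25,0,.0186),8)
im=imaging.snapshot("top"); g=cv2.GaussianBlur(cv2.cvtColor(im,cv2.COLOR_RGB2GRAY),(3,3),0)
c=g[152:216,316:384]; print(c[::3,::3])
```

```text
[[-0.9684 -0.2492  0.0034  0.5218]
 [-0.2492  0.9684 -0.0082  0.2145]
 [-0.0012 -0.0088 -1.      0.1583]
 [ 0.      0.      0.      1.    ]] 20.2
 8 rows: [-0.1   1.38 11.73] [-0.0011  0.0002  0.0002]
[[119 119 119 119 119 119 119 118 119 118 117 117 117 116 115 114 114 113
  113 113 112 112 113]
 [118 119 117 117 117 117 116 117 115 117 119 119 116 117 115 113 113 114
  113 113 113 113 113]
 [118 117 118 118 118 118 116 116 117 113  90  71  69  78 107 120 118 114
  114 114 114 113 113]
 [118 118 119 119 118 105  94 105  94 108 128 129 120  87  44  43  90 122
  116 114 114 115 114]
 [117 118 118 117  82  82 117 139 146 146 146 146 146 147 139  81  33  60
  117 114 113 114 114]
 [120 119 119  83  74 137 144 145 145 145 145 147 146 145 145 144  99  34
   51 120 114 115 115]
 [119 118  93  50 124 145 144 144 143 145 145 145 145 145 146 145 143  87
   32  72 119 114 115]
 [117 112  59  73 131 101 111 140 146 145 145 146 146 146 146 145 146 137
   60  33 110 114 115]
 [119 102  47 103  76  88 112 120 144 119 111 131 146 146 146 147 147 148
   89  34  75 120 116]
 [118  87  41 122  86  73 
[... 535 characters left out ...]
 99  43  89 117 113]
 [114 114  74  42 102 144 143 142 144 146 146 146 145 146 146 147 147 142
   69  46 118 111 111]
 [113 114 113  58  39 121 142 145 146 146 145 147 147 148 147 147 143  88
   47 109 114 114 114]
 [115 114 116 110  56  51 126 144 145 146 146 147 147 148 147 144 104  54
  103 119 115 114 115]
 [119 118 118 119 113  62  46 105 139 147 147 147 148 147 138  82  69 114
  120 115 115 115 115]
 [118 118 118 118 117 116 102  51  67 110 132 138 133 109 103 118 123 116
  116 116 115 115 115]
 [118 118 118 118 118 117 117 116 110  93  79  84  91 100 108 114 114 115
  115 114 114 113 114]
 [118 118 118 118 118 116 116 115 115 115 115 117 116 117 117 117 115 115
  114 115 114 114 114]]
```

The dish pixels show three separate dark blobs, so all three keepers are in it. I'll set the scoop down.

Call:
carry_out(increments=[[[0,1.4,12,-0.0011,0,0,255],[0,1.4,12,-0.0011,0,0,255],[0,1.4,12,-0.0011,0,0,255],[0,1.4,12,-0.0011,0,0,255],[0,1.4,12,-0.0011,0,0,255]]])

```text
t: 20.75
tool_pos: [0.5199, 0.2193, 0.0972]
ee_rot: [-0.124, 0.992, -0.001, 0.001]
force: [-0.6, -0.9, -1.9]
grip_width: 0.0255
gripper_force: 63.0
```

Call:
carry_out(increments=[[[0,1.4,12,-0.0011,0,0,255],[0,1.4,12,-0.0011,0,0,255],[0,1.4,10,-0.0011,0,0,255],[0,0,2,0,0,0,255],[0,0,1,0,0,0,255]]])

```text
t: 21.25
tool_pos: [0.5191, 0.2236, 0.0613]
ee_rot: [-0.124, 0.992, 0.0, 0.001]
force: [-1.6, 0.4, 1.2]
grip_width: 0.0251
gripper_force: 63.1
```

Call:
carry_out(increments=[[[0,0,0,0,0,0,150],[0,0,0,0,0,0,0],[0,0,0,0,0,0,0],[0,0,0,0,0,0,0],[0,0,0,0,0,0,0]]])

```text
t: 21.75
tool_pos: [0.5193, 0.2236, 0.0616]
ee_rot: [-0.124, 0.992, 0.0, 0.001]
force: [0.5, 0.2, -0.4]
grip_width: 0.0853
gripper_force: 0.0
```

Call:
carry_out(increments=[[[0,0,0,0,0,0,0],[0,0,0,0,0,0,0],[0,0,-10,0,0,0,0],[0,0,-20,0,0,0,0],[0,0,-30,0,0,0,0]]])

```text
t: 22.25
tool_pos: [0.5183, 0.2233, 0.1216]
ee_rot: [-0.124, 0.992, -0.0, -0.0]
force: [0.3, 0.1, -0.9]
grip_width: 0.0853
gripper_force: 0.0
```

Call:
carry_out(increments=[[[0,0,-30,0,0,0,0],[0,0,-20,0,0,0,0],[0,0,0,0,0,0,0],[0,0,0,0,0,0,0],[0,0,0,0,0,0,0]]])

```text
t: 22.75
tool_pos: [0.5185, 0.2234, 0.1707]
ee_rot: [-0.124, 0.992, 0.0, 0.0]
force: [0.3, 0.6, 0.5]
grip_width: 0.0852
gripper_force: 0.0
```

Run:
```python
from h import *
o=r.get_obs();print(o["t"],o["tool_pos"],o["force"],o["grip_width"])
g=cv2.cvtColor(imaging.snapshot("top"),cv2.COLOR_RGB2GRAY)
n,l,s,c=cv2.connectedComponentsWithStats((g[140:225,218:264]>55).astype(np.uint8)); print("tray blobs",s[1:,4],c[1:]+[218,140])
s=imaging.snapshot("side"); 
G=lambda z:cv2.projectPoints(np.float64([[.519,.2236,z]]),cv2.Rodrigues(np.array(imaging.camera_params("side")["R"]))[0],np.array(imaging.camera_params("side")["t"]),np.array([[358.93,0,257.36],[0,358.93,201.76],[0,0,1]]),np.zeros(5))[0].ravel()
print("grip expected",G(.08)); u,v=G(.08).astype(int); print(cv2.cvtColor(s,cv2.COLOR_RGB2GRAY)[v-12:v+24:2,u-12:u+22:2])
```

```text
22.75 [0.51850328 0.22337143 0.17070091] [0.27856535 0.55252451 0.46552371] 0.08517712965655674
tray blobs [493  19  18  18  19] [[246.15212982 173.01825558]
 [251.         151.21052632]
 [251.11111111 160.27777778]
 [236.72222222 162.11111111]
 [251.84210526 169.84210526]]
grip expected [193.659979   164.95733685]
[[ 61  95  84  84  83  82 168 160 155 155 155 157 156 156 156 155 156]
 [ 83  86  85  84  85  87  83 105 169 158 157 155 158 157 157 156 157]
 [ 85  85  86  84  87  65  47  64  88 107 168 162 160 160 157 156 155]
 [ 86  85  84  88  67  50  50  47  45  62  84  87  82 115 160 159 156]
 [ 85  84  86  84  47  52  52  52  48  51  89  87  88  80 165 159 158]
 [ 84  84  85  85  47  48  48  47  49  48  89  89  87 100 162 157 158]
 [ 86  83  85  85  43  48  48  48  47  49  92  88  88  77 163 155 155]
 [ 87  86  85  89  44  49  48  47  49  44  76  69  76 155 158 155 156]
 [ 87  86  85  88  57  47  49  47  47  46  76 102 162  98 161 155 157]
 [ 87  89  87  88  68  48  47  48  44  46  90  89  80 153 158 158  92]
 [ 87  86  88  88  56  56  47  46  58  86  77  78 158 161 158  75 147]
 [ 83  81  80  55  54  54  61  56  92  73  67 101 166 116  82 161 161]
 [ 86  56  63  77  55  85  76  58  71  72  89  86  95  98 165 162 119]
 [ 88  57  60  57  63  81  78  60  85  89  88  67  81 111 108 117  76]
 [ 86  56  58  60  61  56  78  80  89  88  54 160  86  88  67  83 113]
 [ 93 156 112  48  58  60  59  59  65  76 137  84  88  62  86  78  58]
 [158 151 157 155 114  52  57  61  60  60  64  87  82  83  75  57  50]
 [155 152 150 153 158 153  51  54  59  62  62  58  96  83  55  58 149]]
```

The tray holds four small balls, the scoop stands upright where I released it, and the gripper is clear. I'll hand the job in.

```bash
python3 -c "
from station import r
print(r.close_job())"
```

```text
the job is handed in; nothing more can be done
None
```

The job is handed in: three large balls in the dish, four small ones in the tray, and the scoop flat on the counter, all checked from camera images; no verdict came back, and I viewed 11 pictures, one over the limit of 10.

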